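# Clear worn printer parts into the self-closing scrap box

### The job

Push the scrap box's sprung hatch open and hook its handle into the holding notch so that it stays open by itself. Tip the worn gears out of the cup into the box, stand the empty cup upright back on its rubber mat, and put every worn roller module from the bench into the box as well. When everything is in, unhook the handle so that the hatch springs fully shut, and leave the other things on the bench where they are.

Things in the scene. Friction and masses are not known exactly. Their poses are not given: they have to be found in the camera images.
- scrapbox: fixed grey steel scrap box, 190 (x) x 290 (y) x 130 mm high, 4 mm walls, origin at underside centre. Mouth in its top: x -80..80, y +30..+139 mm, closed by a hatch sliding 8 mm under the top; steel top covers y -145..+30. A J slot guides the handle's stem: straight at x = -10 from y = +12 (shut) to -103 mm, where a pocket opens to +x and hooks back to +y behind a 6 mm lip. Hose on its +x side
- hatch (a joint): hatch travel towards the box's -y, m: 0 shut, 0.115 fully back at the end stop. A spring pulls it shut, 3 N when shut to 8 N fully back; it snaps shut in about 1 s if let go. Hooked in the notch it rests at about 0.102, leaving the mouth open from box y +38 to +139 mm
- handle (a joint): handle position across the slot, towards the box's +x, m: 0 in the straight slot, 0.018 fully across in the notch pocket. It can cross only while the hatch is over 0.108 back; across (above 0.014) and let go, the spring draws it behind the lip and it holds. To unhook: hatch fully back, handle back across to 0, let go. Friction 0.5 N, no spring across
- knob_mid (a point): centre of the black round knob on the handle's stem, 25 mm diameter, 30 mm high, its middle 157 mm above the bench, its underside 12 mm above the box's steel top; moves with hatch and handle; axes as the box's
- mat: round black rubber mat, 124 mm diameter, 3 mm thick, fixed to the bench; origin at the centre of its underside. The cup stands on it
- cup_mid (a point): centre of the grey plastic cup, 36 mm above its underside; z along the cup's axis, towards its mouth. Cup 72 mm high, outer diameter 51 mm at the foot and 66 mm at the rim (59 mm half-way up), wall 2.5 mm, floor 4 mm thick, 90 g empty. At the start the gears lie in it
- cup: the same cup, origin at the centre of its underside
- gear1_mid (a point): centre of a small white plastic gear with a steel bush, 19 mm diameter and 12 mm thick, z along its axis, 10 g; 5 to 7 of the seven are present, all in the cup at the start
- gear2_mid (a point): centre of a small white plastic gear with a steel bush, 19 mm diameter and 12 mm thick, z along its axis, 10 g; 5 to 7 of the seven are present, all in the cup at the start
- gear3_mid (a point): centre of a small white plastic gear with a steel bush, 19 mm diameter and 12 mm thick, z along its axis, 10 g; 5 to 7 of the seven are present, all in the cup at the start
- gear4_mid (a point): centre of a small white plastic gear with a steel bush, 19 mm diameter and 12 mm thick, z along its axis, 10 g; 5 to 7 of the seven are present, all in the cup at the start
- gear5_mid (a point): centre of a small white plastic gear with a steel bush, 19 mm diameter and 12 mm thick, z along its axis, 10 g; 5 to 7 of the seven are present, all in the cup at the start
- gear6_mid (a point): centre of a small white plastic gear with a steel bush, 19 mm diameter and 12 mm thick, z along its axis, 10 g; 5 to 7 of the seven are present, all in the cup at the start
- gear7_mid (a point): centre of a small white plastic gear with a steel bush, 19 mm diameter and 12 mm thick, z along its axis, 10 g; 5 to 7 of the seven are present, all in the cup at the start
- module1_mid (a point): centre of a worn pick-up roller module: two black rubber rollers side by side in a black plastic yoke, 62 (its x) x 34 (its y) x 28 mm (its z), 60 g, lying on the bench; origin half-way up. 3 to 5 of the five are present
- module2_mid (a point): centre of a worn pick-up roller module: two black rubber rollers side by side in a black plastic yoke, 62 (its x) x 34 (its y) x 28 mm (its z), 60 g, lying on the bench; origin half-way up. 3 to 5 of the five are present
- module3_mid (a point): centre of a worn pick-up roller module: two black rubber rollers side by side in a black plastic yoke, 62 (its x) x 34 (its y) x 28 mm (its z), 60 g, lying on the bench; origin half-way up. 3 to 5 of the five are present
- module4_mid (a point): centre of a worn pick-up roller module: two black rubber rollers side by side in a black plastic yoke, 62 (its x) x 34 (its y) x 28 mm (its z), 60 g, lying on the bench; origin half-way up. 3 to 5 of the five are present
- module5_mid (a point): centre of a worn pick-up roller module: two black rubber rollers side by side in a black plastic yoke, 62 (its x) x 34 (its y) x 28 mm (its z), 60 g, lying on the bench; origin half-way up. 3 to 5 of the five are present
- screwdriver: screwdriver with orange handle, 190 mm long, lying on the bench; to be left alone
- mug: white ceramic mug, 82 mm diameter, 95 mm high, standing; to be left alone
- jar: white jar, 60 mm diameter, 55 mm high, standing; to be left alone
- tape: roll of clear tape lying flat, 90 mm diameter, 24 mm high; to be left alone
- pliers: long-nose pliers with blue handles, 160 mm long, lying on the bench; to be left alone

How it is judged:
On the way, in this order (a step that is already met when the one before it is completed fails the run):
1. the hatch is open, its handle hooked in the holding notch, and let go (value of joint hatch above 0.098 m and value of joint handle above 0.012 m and contact force between the fingers and handle below 0.1 N and contact force between the fingers and hatch below 0.1 N), for 0.4 s.
2. the cup is tipped over the open mouth (value of joint hatch above 0.098 m and value of joint handle above 0.012 m and angle between cup_mid's own z axis and vertical above 1.2 rad and height (world z) of cup_mid above 0.12 m and x of cup_mid in the frame of scrapbox between -0.13 and 0.13 m and y of cup_mid in the frame of scrapbox between -0.05 and 0.24 m), for 0.1 s.
3. all the worn gears and roller modules are in the box and the cup stands on its mat again, with the hatch still hooked open (value of joint hatch above 0.098 m and value of joint handle above 0.012 m and x of gear1_mid in the frame of scrapbox between -0.092 and 0.092 m and y of gear1_mid in the frame of scrapbox between -0.142 and 0.142 m and z of gear1_mid in the frame of scrapbox between 0 and 0.118 m and x of gear2_mid in the frame of scrapbox between -0.092 and 0.092 m and y of gear2_mid in the frame of scrapbox between -0.142 and 0.142 m and z of gear2_mid in the frame of scrapbox between 0 and 0.118 m and x of gear3_mid in the frame of scrapbox between -0.092 and 0.092 m and y of gear3_mid in the frame of scrapbox between -0.142 and 0.142 m and z of gear3_mid in the frame of scrapbox between 0 and 0.118 m and x of gear4_mid in the frame of scrapbox between -0.092 and 0.092 m and y of gear4_mid in the frame of scrapbox between -0.142 and 0.142 m and z of gear4_mid in the frame of scrapbox between 0 and 0.118 m and x of gear5_mid in the frame of scrapbox between -0.092 and 0.092 m and y of gear5_mid in the frame of scrapbox between -0.142 and 0.142 m and z of gear5_mid in the frame of scrapbox between 0 and 0.118 m and x of gear6_mid in the frame of scrapbox between -0.092 and 0.092 m and y of gear6_mid in the frame of scrapbox between -0.142 and 0.142 m and z of gear6_mid in the frame of scrapbox between 0 and 0.118 m and x of gear7_mid in the frame of scrapbox between -0.092 and 0.092 m and y of gear7_mid in the frame of scrapbox between -0.142 and 0.142 m and z of gear7_mid in the frame of scrapbox between 0 and 0.118 m and x of module1_mid in the frame of scrapbox between -0.092 and 0.092 m and y of module1_mid in the frame of scrapbox between -0.142 and 0.142 m and z of module1_mid in the frame of scrapbox between 0 and 0.118 m and x of module2_mid in the frame of scrapbox between -0.092 and 0.092 m and y of module2_mid in the frame of scrapbox between -0.142 and 0.142 m and z of module2_mid in the frame of scrapbox between 0 and 0.118 m and x of module3_mid in the frame of scrapbox between -0.092 and 0.092 m and y of module3_mid in the frame of scrapbox between -0.142 and 0.142 m and z of module3_mid in the frame of scrapbox between 0 and 0.118 m and x of module4_mid in the frame of scrapbox between -0.092 and 0.092 m and y of module4_mid in the frame of scrapbox between -0.142 and 0.142 m and z of module4_mid in the frame of scrapbox between 0 and 0.118 m and x of module5_mid in the frame of scrapbox between -0.092 and 0.092 m and y of module5_mid in the frame of scrapbox between -0.142 and 0.142 m and z of module5_mid in the frame of scrapbox between 0 and 0.118 m and horizontal distance between cup_mid and mat below 0.042 m and angle between cup_mid's own z axis and vertical below 0.1 rad and height (world z) of cup_mid below 0.045 m and linear speed of cup below 0.02 m/s and contact force between the fingers and cup below 0.1 N), for 0.3 s.
At the end, for the whole second after the job is handed in: The hatch is shut to within 5 mm; all gears and roller modules that were present are inside the box, below the hatch; the cup stands upright (within 0.1 rad) and at rest on its mat, its axis within 42 mm of the mat's centre (value of joint hatch below 0.005 m and velocity of joint hatch below 0.01 m/s and x of gear1_mid in the frame of scrapbox between -0.092 and 0.092 m and y of gear1_mid in the frame of scrapbox between -0.142 and 0.142 m and z of gear1_mid in the frame of scrapbox between 0 and 0.118 m and x of gear2_mid in the frame of scrapbox between -0.092 and 0.092 m and y of gear2_mid in the frame of scrapbox between -0.142 and 0.142 m and z of gear2_mid in the frame of scrapbox between 0 and 0.118 m and x of gear3_mid in the frame of scrapbox between -0.092 and 0.092 m and y of gear3_mid in the frame of scrapbox between -0.142 and 0.142 m and z of gear3_mid in the frame of scrapbox between 0 and 0.118 m and x of gear4_mid in the frame of scrapbox between -0.092 and 0.092 m and y of gear4_mid in the frame of scrapbox between -0.142 and 0.142 m and z of gear4_mid in the frame of scrapbox between 0 and 0.118 m and x of gear5_mid in the frame of scrapbox between -0.092 and 0.092 m and y of gear5_mid in the frame of scrapbox between -0.142 and 0.142 m and z of gear5_mid in the frame of scrapbox between 0 and 0.118 m and x of gear6_mid in the frame of scrapbox between -0.092 and 0.092 m and y of gear6_mid in the frame of scrapbox between -0.142 and 0.142 m and z of gear6_mid in the frame of scrapbox between 0 and 0.118 m and x of gear7_mid in the frame of scrapbox between -0.092 and 0.092 m and y of gear7_mid in the frame of scrapbox between -0.142 and 0.142 m and z of gear7_mid in the frame of scrapbox between 0 and 0.118 m and x of module1_mid in the frame of scrapbox between -0.092 and 0.092 m and y of module1_mid in the frame of scrapbox between -0.142 and 0.142 m and z of module1_mid in the frame of scrapbox between 0 and 0.118 m and x of module2_mid in the frame of scrapbox between -0.092 and 0.092 m and y of module2_mid in the frame of scrapbox between -0.142 and 0.142 m and z of module2_mid in the frame of scrapbox between 0 and 0.118 m and x of module3_mid in the frame of scrapbox between -0.092 and 0.092 m and y of module3_mid in the frame of scrapbox between -0.142 and 0.142 m and z of module3_mid in the frame of scrapbox between 0 and 0.118 m and x of module4_mid in the frame of scrapbox between -0.092 and 0.092 m and y of module4_mid in the frame of scrapbox between -0.142 and 0.142 m and z of module4_mid in the frame of scrapbox between 0 and 0.118 m and x of module5_mid in the frame of scrapbox between -0.092 and 0.092 m and y of module5_mid in the frame of scrapbox between -0.142 and 0.142 m and z of module5_mid in the frame of scrapbox between 0 and 0.118 m and horizontal distance between cup_mid and mat below 0.042 m and angle between cup_mid's own z axis and vertical below 0.1 rad and height (world z) of cup_mid below 0.045 m and linear speed of cup below 0.02 m/s); the robot touches nothing.
It fails at once if the screwdriver is moved more than 40 mm (distance of screwdriver from where it was at the start of the episode above 0.04 m).
It fails at once if the mug is moved more than 40 mm or tipped over (distance of mug from where it was at the start of the episode above 0.04 m or angle between mug's own z axis and vertical above 0.5 rad).
It fails at once if the jar is moved more than 40 mm or tipped over (distance of jar from where it was at the start of the episode above 0.04 m or angle between jar's own z axis and vertical above 0.5 rad).
It fails at once if the tape is moved more than 40 mm (distance of tape from where it was at the start of the episode above 0.04 m).
It fails at once if the pliers is moved more than 40 mm (distance of pliers from where it was at the start of the episode above 0.04 m).
Of module1, module2, module3, module4, module5 only 3 to 5 are there at a start; the rules pass over those that are not, and their reading is None.
Of gear5, gear6, gear7 only 1 to 3 are there at a start; the rules pass over those that are not, and their reading is None.
At some moment in a run one of module1, module2, module3, module4, module5 may be knocked a few centimetres aside while the robot is not near it.
It also fails if it takes over 210 s, if anything falls off the work surface, if the arm or the gripper's body presses on something with over 40 N, if the wrist force passes 120 N, or if a joint passes its speed limit or range.

### The arm

A 7-joint arm with a two-finger parallel gripper is mounted at the origin on the work surface. World frame = base frame: x ahead of the robot, y to its left, z up, the work surface at z = 0. Lengths are in m, angles in rad, forces in N, time in s.
With the tool pointing down it reaches from about 0.425 to 0.875 m from the base axis. Payload 4.7 kg.
Tool frame: the origin (TCP) lies between the finger pads; the fingertips stand 19 mm ahead of it and the grasp point (between the pads) is the TCP; z points along the fingers, y is the line along which they close (so a half turn about z gives the same grasp; the last joint's range is limited). The gripper opens to 85 mm and grips with 20 to 120 N. Pads are 22 mm wide; open, the fingers measure 114 mm over their backs; the gripper's body (76 mm by 85 mm) begins 54 mm behind the grasp point. The pads swing forward as they close: fully open they stand 13 mm farther back than shut.
Start: joints at [1.125, 0.321, -0.07, 1.45, 0.023, 1.371, -0.057], TCP at [0.288, -0.583, 0.25] pointing down, gripper open.
Joint ranges: [-2.86, 2.86], [-0.3, 2.09], [-1.38, 1.24], [0.06, 2.45], [-1.56, 4.7], [0.09, 2.05], [-2.69, 2.69]. Speed limits (rad/s): [2.57, 2.57, 3.14, 3.14, 3.14, 3.14, 3.14].

### API

Orientations are given as [roll, pitch, yaw] about the fixed x, y, z axes, in that order (R = Rz(yaw) Ry(pitch) Rx(roll)).
In Python, from bench import arm gives the robot as it stands. Calls block until the motion is done:
- arm.reach(position, orientation): joint-space move of the TCP to a pose.
- arm.move_linear(position, rot=None, rate=0.15, guard=None): straight line of the TCP; rot=None keeps the orientation; rate is the mean speed in m/s. With guard (N) it stops when the force on the tool has changed by that much, and returns True; else False.
- arm.set_joints(angles): joint-space move.
- arm.ungrasp() and arm.gripper_close(squeeze=None): open the fingers fully, or close them until they stop; squeeze is the grip in N (None keeps the last).
- arm.wait(seconds).
- arm.solve_ik(position, orientation): joint angles nearest the present ones, or None.
- arm.get_obs(): the state.
- arm.capture(name): name is "scene" or "top" or "wrist"; returns the picture (480x640x3 uint8, red, green, blue); there is no depth.
- arm.camera_info(name): a dict with "mtx" (3x3 intrinsics, pixels), "R" (3x3) and "t" (3): a world point X has camera coordinates R X + t. Camera axes: x right, y down, z forward; pixel columns grow to the right and rows downward; lengths in m; the calibration is good to about 2 mm. A picture is of the moment at which its call begins: read the wrist's pose just before it. camera_info takes no time and is no camera call; for the wrist camera it gives the pose at the moment of the call.
A pose or a line that the arm cannot do raises arm.Unreachable and nothing moves.
- arm.close_job(): hands the job in; it is judged then, once.
The state is a dict: "time": time; "q": joint angles; "qvel": joint speeds; "tau": joint torques, N m; "eef_pos": TCP position; "orientation": TCP orientation; "force": force on the tool from outside, world axes, zero at the start; "wrist_torque": the same for the moment, N m; "width": finger opening in m; "gripper_force": force on a finger pad.
Only numpy, scipy, OpenCV 4.12 (cv2) and the standard library are available. Lean on these libraries where they do the work, as an engineer would, in place of code of your own. Each camera call takes 0.05 s, during which the arm holds its last target. There are 200 camera calls.

## Working session

There is one attempt and no reset: what is moved stays moved. The work goes in short steps, each a Python script; the robot and the scene stay as the last script left them, time stands still between calls to the robot, and variables do not carry over. Pictures are saved under pics/ and viewed, at most 14 in all, crops included, and the job is handed in when it is done.

```bash
mkdir -p pics; ls; python3 - <<'E'
from bench import arm
import cv2
for n in("scene","top"):
    cv2.imwrite(f"pics/{n}0.png",arm.capture(n)[:,:,::-1]); c=arm.camera_info(n); print(n,c["mtx"].round(1).tolist(),c["R"].round(4).tolist(),c["t"].round(4).tolist())
o=arm.get_obs();print(o["eef_pos"],o["orientation"],o["width"],o["time"])
E
```

```text
pics
scene [[433.9, 0.0, 323.1], [0.0, 433.9, 236.4], [0.0, 0.0, 1.0]] [[-0.8577, 0.514, -0.0093], [0.4141, 0.68, -0.6051], [-0.3047, -0.5228, -0.7961]] [0.4133, -0.2575, 1.2719]
top [[516.6, 0.0, 316.4], [0.0, 516.6, 240.9], [0.0, 0.0, 1.0]] [[0.0255, -0.9996, -0.0131], [-0.9845, -0.0228, -0.1742], [0.1738, 0.0173, -0.9846]] [0.1293, 0.5558, 0.9984]
[ 0.28819718 -0.58212253  0.24931448] [-3.13986207e+00  1.37074549e-04  4.59826791e-01] 0.08517653380838024 0.1
```

View pics/top0.png

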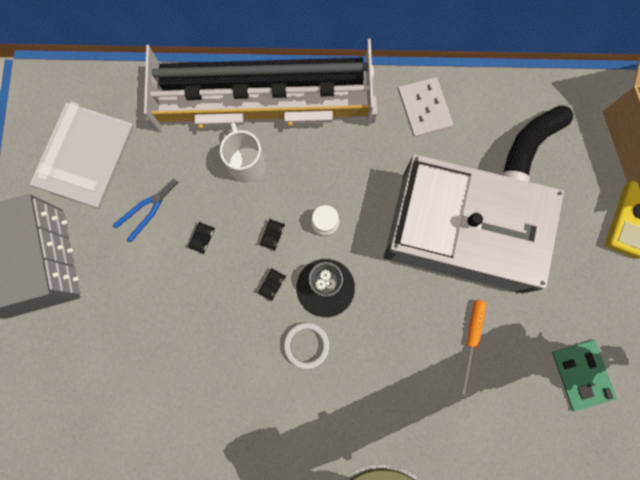

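View pics/scene0.png

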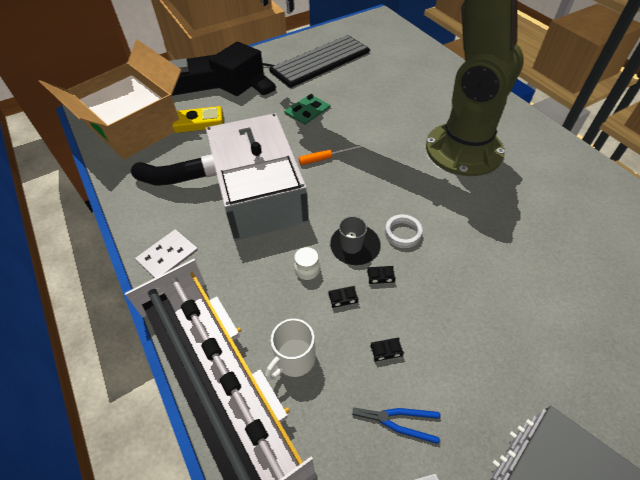

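```bash
python3 - <<'E'
import cv2
im=cv2.imread("pics/top0.png")
a=cv2.resize(im[150:300,380:580],None,fx=4,fy=4,interpolation=cv2.INTER_CUBIC);cv2.imwrite("pics/c1.png",a)
a=cv2.resize(im[205:325,185:365],None,fx=4.4,fy=4.4,interpolation=cv2.INTER_CUBIC);cv2.imwrite("pics/c2.png",cv2.convertScaleAbs(a,alpha=1.5,beta=20))
E
```

```text
(no output)
```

View pics/c1.png

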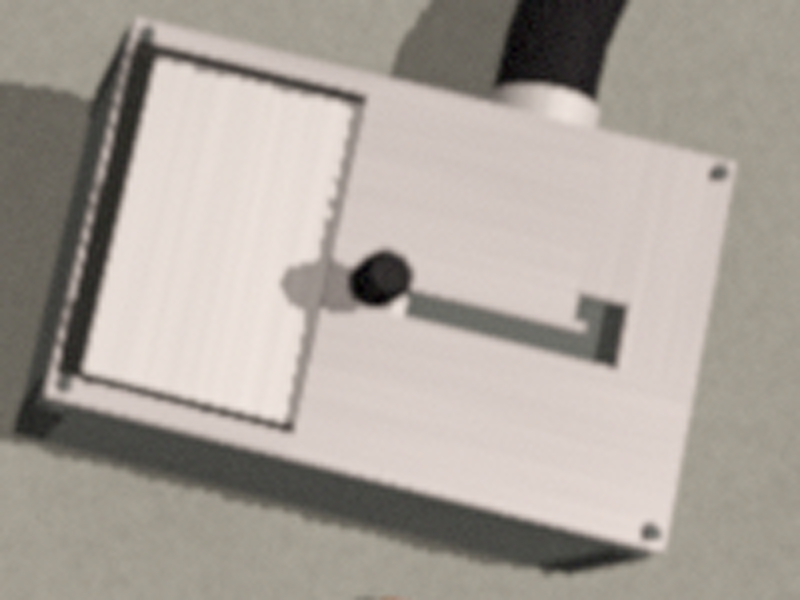

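View pics/c2.png

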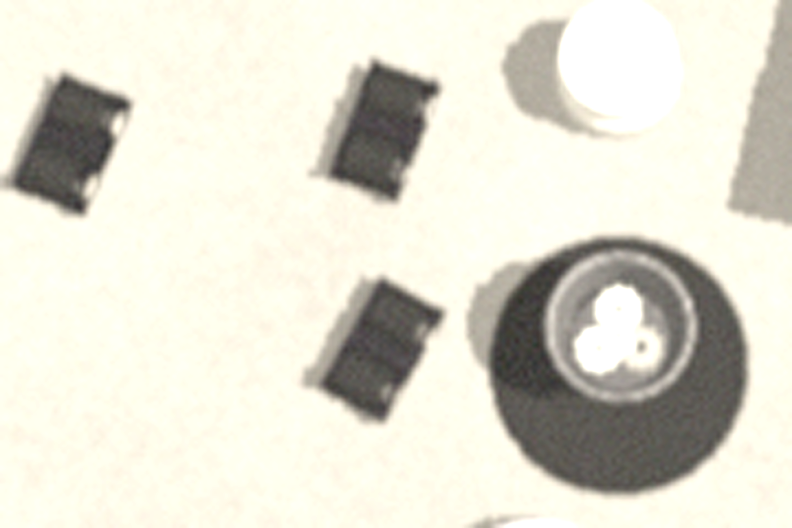

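```bash
cat > h.py <<'E'
from bench import arm
import numpy as np, cv2
def ray(cam,uv,z,c=None):
    c=c or arm.camera_info(cam); R,t,K=map(np.array,(c["R"],c["t"],c["mtx"]))
    o=-R.T@t; d=R.T@np.linalg.solve(K,[uv[0],uv[1],1]); return (o+d*(z-o[2])/d[2])
E
python3 - <<'E'
from h import *
A=lambda p:(380+p[0]/4,150+p[1]/4); B=lambda p:(185+p[0]/4.4,205+p[1]/4.4)
c=np.array([ray("top",A(p),.13)[:2] for p in [(137,20),(737,162),(662,550),(45,397)]])
print(c.round(4).tolist(),"ctr",c.mean(0).round(4))
v=(c[0]+c[3]-c[1]-c[2])/2;u=(c[0]+c[1]-c[2]-c[3])/2
print(np.linalg.norm(v),np.linalg.norm(u),"yaw",np.arctan2(u[1],u[0]),np.arctan2(-v[0],v[1]))
print("knob top",ray("top",A((383,278)),.172)[:2].round(4))
for q in [[(65,75),(130,102),(85,213),(15,185)],[(373,62),(437,87),(397,200),(330,178)],[(380,280),(442,315),(382,420),(320,385)]]:
    m=np.array([ray("top",B(p),.026)[:2] for p in q]); l=(m[0]+m[1]-m[2]-m[3])/2; s=(m[1]+m[2]-m[0]-m[3])/2
    print("mod",m.mean(0).round(4),np.linalg.norm(l).round(4),np.linalg.norm(s).round(4),"yaw",np.arctan2(l[1],l[0]).round(3),np.arctan2(s[1],s[0]).round(3))
print("cup",ray("top",B((621,325)),.075).round(4),"mat",ray("top",B((620,366)),.003).round(4),"jar",ray("top",B((620,66)),.055).round(4))
print("mug",ray("top",(241,151),.095).round(3),"tape",ray("top",(307,346),.024).round(3))
for p in [(480,302),(474,346),(464,393)]: print("sd",ray("top",p,.01).round(3))
E
```

```text
[[0.7104, -0.0424], [0.646, -0.3248], [0.4615, -0.2802], [0.5258, 0.0016]] ctr [ 0.5859 -0.1614]
0.2893340261995389 0.18978271697584986 yaw -0.23591650058357289 -0.224268795299747
knob top [ 0.5765 -0.1442]
mod [0.5581 0.3821] 0.057 0.0352 yaw -0.343 -1.933
mod [0.5673 0.2352] 0.0582 0.0332 yaw -0.304 -1.896
mod [0.464  0.2325] 0.0559 0.0334 yaw -0.483 -2.056
cup [0.4733 0.1214 0.075 ] mat [0.4611 0.1212 0.003 ] jar [0.5952 0.1245 0.055 ]
mug [0.724 0.298 0.095] tape [0.342 0.157 0.024]
sd [ 0.44  -0.196  0.01 ]
sd [ 0.351 -0.181  0.01 ]
sd [ 0.258 -0.159  0.01 ]
```

```bash
cat >> h.py <<'E'
from scipy.spatial.transform import Rotation as Ro
BY=-0.228; BC=np.array([.5859,-.1614])
ex=np.array([np.cos(BY),np.sin(BY)]); ey=np.array([-np.sin(BY),np.cos(BY)])
def bw(x,y,z): return [*(BC+x*ex+y*ey),z]           # box -> world
def wb(p): d=np.array(p[:2])-BC; return np.array([d@ex,d@ey])
def dn(yaw): return [np.pi,0,yaw]
def tilt(a,h,roll=0):   # tool z points heading h, a below horizontal; tool y horizontal; then rolled about tool z
    z=np.array([np.cos(a)*np.cos(h),np.cos(a)*np.sin(h),-np.sin(a)]); y=np.array([-np.sin(h),np.cos(h),0])
    return (Ro.from_matrix(np.c_[np.cross(y,z),y,z])*Ro.from_euler('z',roll)).as_euler('xyz').tolist()
def st(s=""): 
    o=arm.get_obs(); print(s,"t%.1f"%o["time"],"p",o["eef_pos"].round(4),"w%.4f"%o["width"],"F",o["force"].round(1),"gf",np.round(o["gripper_force"],1),"box",wb(o["eef_pos"]).round(4)); return o
E
python3 - <<'E'
from h import *
arm.reach(bw(-.011,.013,.26),dn(BY)); print(arm.get_obs()["q"].round(2))
arm.move_linear(bw(-.011,.013,.162)); arm.gripper_close(40); st("grip")
g=arm.move_linear(bw(-.011,.013-.121,.162),rate=.08,guard=14); st(g)
cv2.imwrite("pics/w1.png",arm.capture("top")[130:310,370:610][:,:,::-1].repeat(3,0).repeat(3,1))
for a in (.6,.8,1.0):
  for r in (0,np.pi):
    q=arm.solve_ik([.473,.121,.045],tilt(a,.25,r)); print(a,r,None if q is None else np.round(q,2))
for a in (-.3,0,.2,.4):
  for h in (-.4,0,-.8):
   for r in (0,np.pi):
    q=arm.solve_ik(bw(0,.09,.22),tilt(a,h,r)); print(a,h,r,None if q is None else np.round(q,2))
E
```

```text
[ 0.54  0.23 -0.39  1.57  0.09  1.37 -1.66]
grip t3.4 p [ 0.5784 -0.1463  0.1625] w0.0235 F [-0.2 -0.3  2.7] gf 39.2 box [-0.0107  0.013 ]
True t4.8 p [ 0.5532 -0.2561  0.1625] w0.0239 F [1.3 8.4 3.6] gf 40.0 box [-0.0105 -0.0997]
0.6 0 None
0.6 3.141592653589793 None
0.8 0 None
0.8 3.141592653589793 None
1.0 0 None
1.0 3.141592653589793 None
-0.3 -0.4 0 [-0.17  0.62 -0.08  2.45  2.53  1.83 -1.48]
-0.3 -0.4 3.141592653589793 [-0.18  0.62 -0.07  2.45  2.53  1.83  1.65]
-0.3 0 0 None
-0.3 0 3.141592653589793 None
-0.3 -0.8 0 [-0.27  0.68 -0.2   2.23  2.02  1.89 -1.28]
-0.3 -0.8 3.141592653589793 [-1.31  0.99  0.87  2.26  1.57  1.18  1.65]
0 -0.4 0 None
0 -0.4 3.141592653589793 None
0 0 0 None
0 0 3.141592653589793 None
0 -0.8 0 [-0.14  0.43 -0.37  2.28  1.89  1.57 -1.09]
0 -0.8 3.141592653589793 [-1.47  0.74  1.06  2.32  1.55  0.9   1.91]
0.2 -0.4 0 None
0.2 -0.4 3.141592653589793 None
0.2 0 0 None
0.2 0 3.141592653589793 None
0.2 -0.8 0 [-0.04  0.27 -0.47  2.27  1.75  1.34 -0.92]
0.2 -0.8 3.141592653589793 [-1.46  0.43  1.07  2.31  1.53  0.91  2.16]
0.4 -0.4 0 [ 0.25 -0.08 -0.47  2.43  2.01  0.61 -0.83]
0.4 -0.4 3.141592653589793 [ 1.1  -0.18 -1.26  2.42  2.09  0.49  2.17]
0.4 0 0 None
0.4 0 3.141592653589793 None
0.4 -0.8 0 [ 0.08  0.14 -0.53  2.23  1.54  1.12 -0.69]
0.4 -0.8 3.141592653589793 [-0.37  0.11 -0.07  2.24  1.5   1.07  2.45]<sys>:0: UserWarning: Gimbal lock detected. Setting third angle to zero since it is not possible to uniquely determine all angles.
```

View pics/w1.png

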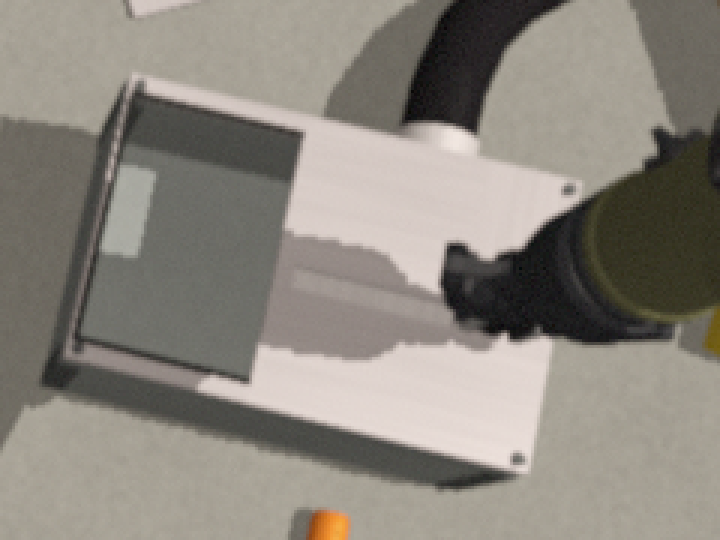

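```bash
python3 - <<'E'
from h import *
x,y=wb(st()["eef_pos"])
arm.move_linear(bw(x,y-.0015,.162),rate=.05); st("back")
g=arm.move_linear(bw(x+.0195,y-.0015,.162),rate=.04,guard=12); st(g)
arm.move_linear(bw(x+.018,y+.006,.162),rate=.03,guard=12); st("fwd")
E
```

```text
t4.8 p [ 0.5534 -0.2552  0.1625] w0.0236 F [2.3 7.8 4.7] gf 40.1 box [-0.0104 -0.0987]
back t5.1 p [ 0.5539 -0.2547  0.1625] w0.0233 F [1.2 7.5 5.6] gf 40.3 box [-0.0101 -0.0981]
False t5.7 p [ 0.5708 -0.2587  0.1624] w0.0234 F [-5.3  9.7  9.7] gf 40.7 box [ 0.0072 -0.0982]
fwd t6.1 p [ 0.5723 -0.2512  0.1625] w0.0237 F [-1.   7.2  7.8] gf 40.3 box [ 0.0071 -0.0905]
```

```bash
python3 - <<'E'
from h import *
arm.ungrasp(); arm.wait(.3); st("rel")
p=arm.get_obs()["eef_pos"]; arm.move_linear([p[0],p[1],.27]); arm.wait(.3)
print(arm.get_obs()["q"].round(2))
arm.reach([.47,.11,.32],dn(.25-np.pi/2)); print(arm.get_obs()["q"].round(2))
cv2.imwrite("pics/w2.png",arm.capture("top")[130:310,370:610][:,:,::-1].repeat(3,0).repeat(3,1))
def T(p,a,h,r):
    q=arm.solve_ik(p,tilt(a,h,r)); return None if q is None else np.round(q,2)
for a in (.6,.8,1.0,1.2,1.5):
  for h in (.25,-.2,.6):
   for r in (0,np.pi):
    print(a,h,r,T([.473,.121,.045],a,h,r),T([.473,.121,.2],a,h,r))
E
```

```text
rel t7.1 p [ 0.5724 -0.2534  0.162 ] w0.0855 F [-0.5 -0.8  0.9] gf 0.0 box [ 0.0076 -0.0927]
[ 0.65  0.28 -0.33  1.48  0.08  1.4  -1.48]Traceback (most recent call last):
  File "<stdin>", line 5, in <module>
bench.Unreachable: the arm cannot take that pose within its joint ranges
```

```bash
python3 - <<'E'
from h import *
arm.reach([.47,.11,.28],dn(.25)); st(); print(arm.get_obs()["q"].round(2))
cv2.imwrite("pics/w2.png",arm.capture("top")[130:310,370:610][:,:,::-1].repeat(3,0).repeat(3,1))
def T(p,a,h,r):
    q=arm.solve_ik(p,tilt(a,h,r)); return None if q is None else np.round(q,2).tolist()
for a in (.6,.8,1.0,1.2,1.4):
  for h in (.25,-.3,.8,1.3):
   for r in (0,np.pi):
    print(a,h,round(r),T([.473,.121,.045],a,h,r),T([.473,.121,.2],a,h,r))
E
```

```text
t9.6 p [0.4709 0.1081 0.2799] w0.0853 F [ 0.6 -0.2  0.2] gf 0.0 box [-0.173   0.2365]
[ 0.42 -0.03 -0.68  1.78 -0.02  1.38 -1.58]
0.6 0.25 0 None None
0.6 0.25 3 None None
0.6 -0.3 0 None None
0.6 -0.3 3 None None
0.6 0.8 0 None None
0.6 0.8 3 None None
0.6 1.3 0 [0.82, 0.44, -0.56, 2.23, -1.04, 0.9, -2.28] [0.79, 0.08, -0.51, 2.18, -1.04, 1.2, -2.56]
0.6 1.3 3 [0.17, 0.38, 0.14, 2.25, -1.26, 1.11, 1.0] [0.15, 0.05, 0.15, 2.2, -1.07, 1.23, 0.61]
0.8 0.25 0 None None
0.8 0.25 3 None None
0.8 -0.3 0 None [-0.67, -0.29, -0.07, 2.38, 0.91, 0.84, -0.02]
0.8 -0.3 3 None None
0.8 0.8 0 None None
0.8 0.8 3 None [0.1, -0.29, -0.02, 2.38, -0.93, 0.74, -0.08]
0.8 1.3 0 [0.72, 0.31, -0.56, 2.23, -0.91, 0.81, -2.52] None
0.8 1.3 3 [0.25, 0.26, -0.05, 2.25, -1.05, 0.91, 0.72] [0.27, -0.02, -0.08, 2.15, -0.88, 1.13, 0.37]
1.0 0.25 0 None None
1.0 0.25 3 None None
1.0 -0.3 0 [0.28, 0.06, -0.88, 2.38, 1.0, 0.58, -0.15] [-0.96, -0.3, 0.3, 2.28, 0.71, 0.92, 0.24]
1.0 -0.3 3 None [-0.09, -0.27, -0.45, 2.25, 0.43, 0.79, -2.67]
1.0 0.8 0 None [-0.39, -0.3, 0.3, 2.28, -0.41, 0.75, 2.54]
1.0 0.8 3 [0.2, 0.0
[... 1105 characters left out ...]
.58]
1.4 0.25 3 [0.4, 0.14, -0.74, 2.17, 0.16, 0.7, -1.76] [0.42, -0.11, -0.68, 2.02, -0.08, 1.04, -1.55]
1.4 -0.3 0 [0.37, 0.17, -0.79, 2.15, 0.34, 0.77, 0.64] [0.35, -0.08, -0.69, 2.0, 0.05, 1.07, 0.91]
1.4 -0.3 3 [0.38, 0.17, -0.8, 2.15, 0.34, 0.77, -2.5] [0.42, -0.09, -0.75, 1.99, 0.05, 1.07, -2.23]
1.4 0.8 0 [0.84, 0.28, -1.16, 2.14, 0.26, 0.75, 1.91] [-1.36, -0.26, 1.0, 2.04, 0.16, 1.09, 1.95]
1.4 0.8 3 [0.41, 0.16, -0.68, 2.15, 0.01, 0.72, -1.04] [0.43, -0.08, -0.64, 2.0, -0.16, 1.07, -0.91]
1.4 1.3 0 [0.86, 0.37, -1.16, 2.09, 0.26, 0.82, 2.44] [-1.28, -0.15, 1.02, 2.0, -0.02, 1.13, 2.62]
1.4 1.3 3 [0.4, 0.2, -0.64, 2.1, -0.04, 0.8, -0.46] [0.42, -0.02, -0.6, 1.95, -0.18, 1.14, -0.38]
```

View pics/w2.png

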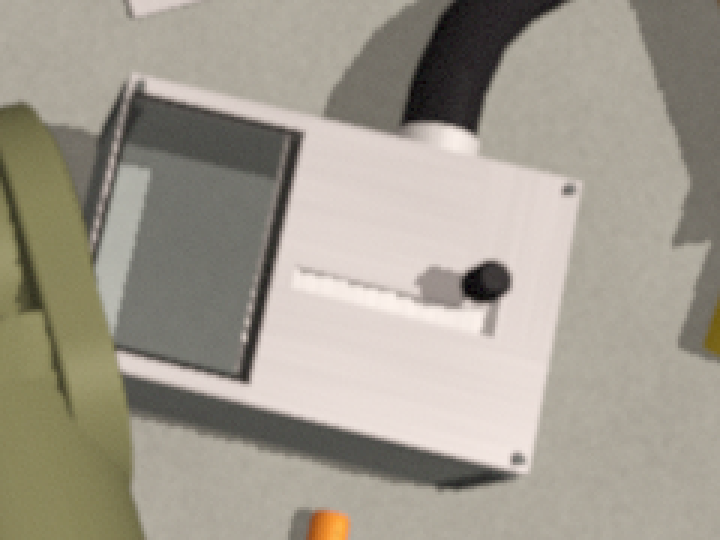

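```bash
python3 - <<'E'
from h import *
def T(p,a,h,r):
    q=arm.solve_ik(p,tilt(a,h,r)); return None if q is None else np.round(q,2).tolist()
for a in (.5,.65,.8):
  for h in (-.7,-1.,-1.3,-1.6):
   for r in (0,np.pi):
    print(a,h,round(r),T([.473,.121,.045],a,h,r),T([.473,.121,.2],a,h,r),T(bw(0,.09,.22),a,h,r))
print("pour")
for a in (-.2,.0,.2):
  for h in (-.7,-1.,-1.3,-1.6):
   for r in (0,np.pi): print(a,h,round(r),T(bw(0,.09,.22),a,h,r))
E
```

```text
0.5 -0.7 0 [-0.17, 0.6, -0.84, 2.28, 1.5, 1.53, -1.16] [0.08, 0.16, -1.08, 2.25, 1.23, 1.41, -0.76] [0.48, 0.05, -0.86, 2.24, 1.48, 0.91, -0.54]
0.5 -0.7 3 [-0.2, 0.58, -0.81, 2.28, 1.49, 1.51, 1.98] [0.17, 0.19, -1.18, 2.25, 1.25, 1.44, 2.37] [0.82, 0.1, -1.2, 2.24, 1.52, 0.96, 2.6]
0.5 -1.0 0 [-0.19, 0.72, -0.83, 2.08, 1.33, 1.7, -1.21] [-0.01, 0.41, -1.03, 2.05, 1.18, 1.74, -0.92] [0.36, 0.29, -0.87, 2.06, 1.39, 1.34, -0.62]
0.5 -1.0 3 [0.08, 1.04, -1.19, 2.08, 1.57, 2.03, 1.91] [0.1, 0.5, -1.18, 2.05, 1.25, 1.82, 2.2] [0.61, 0.42, -1.17, 2.05, 1.5, 1.48, 2.51]
0.5 -1.3 0 [-0.17, 0.83, -0.82, 1.88, 1.19, 1.84, -1.28] [-0.05, 0.58, -0.98, 1.86, 1.1, 1.95, -1.06] [0.27, 0.48, -0.84, 1.85, 1.32, 1.66, -0.72]
0.5 -1.3 3 [-0.05, 0.95, -1.0, 1.88, 1.29, 1.97, 1.82] [-0.04, 0.59, -1.0, 1.86, 1.11, 1.96, 2.08] [0.49, 0.68, -1.18, 1.84, 1.5, 1.86, 2.39]
0.5 -1.6 0 [-0.14, 0.92, -0.81, 1.7, 1.05, 1.95, -1.37] [-0.41, 0.54, -0.44, 1.68, 0.82, 1.92, -1.06] [0.2, 0.65, -0.8, 1.62, 1.24, 1.9, -0.83]
0.5 -1.6 3 [-0.14, 0.92, -0.82, 1.7, 1.05, 1.95, 1.77] [-0.14, 0.65, -0.81, 1.67, 0.94, 2.05, 1.
[... 2997 characters left out ...]
8, 1.82, 2.18]
0.0 -1.6 0 [-0.68, 0.77, 0.3, 1.65, 1.07, 1.75, -0.82]
0.0 -1.6 3 [-0.25, 0.77, -0.26, 1.63, 1.33, 2.01, 2.24]
0.2 -0.7 0 [0.3, 0.27, -0.78, 2.33, 1.89, 1.32, -0.91]
0.2 -0.7 3 [-1.45, 0.33, 1.07, 2.38, 1.72, 0.91, 2.09]
0.2 -1.0 0 [0.21, 0.47, -0.79, 2.11, 1.68, 1.64, -0.87]
0.2 -1.0 3 [-0.44, 0.34, -0.07, 2.13, 1.51, 1.4, 2.25]
0.2 -1.3 0 [0.15, 0.65, -0.78, 1.87, 1.55, 1.9, -0.87]
0.2 -1.3 3 [0.03, 0.59, -0.63, 1.88, 1.48, 1.83, 2.27]
0.2 -1.6 0 [-0.53, 0.65, 0.12, 1.65, 1.06, 1.73, -0.79]
0.2 -1.6 3 [0.03, 0.75, -0.63, 1.62, 1.38, 2.05, 2.25]<stdin>:11: UserWarning: Gimbal lock detected. Setting third angle to zero since it is not possible to uniquely determine all angles.
```

```bash
python3 - <<'E'
from h import *
h,a=-1.0,.65; R=tilt(a,h,0)
z=np.array([np.cos(a)*np.cos(h),np.cos(a)*np.sin(h),-np.sin(a)]); P=np.array([.4733,.1214,.043])+.002*z
arm.reach(P-.15*z,R)
print(np.round(arm.solve_ik(P-.15*z,tilt(a,h,.4)),2)[6],arm.get_obs()["q"].round(2))
print(arm.move_linear(P,rate=.12,guard=8)); st("at")
arm.gripper_close(35); st("grip")
arm.move_linear([P[0],P[1],.24],rate=.12); st("lift")
cv2.imwrite("pics/w3.png",arm.capture("scene")[80:380,150:550][:,:,::-1].repeat(2,0).repeat(2,1))
E
```

```text
-1.48 [-0.21  0.56 -1.03  1.98  1.07  1.75 -1.1 ]
False
at t12.1 p [0.4742 0.121  0.0421] w0.0858 F [0.5 0.5 0.7] gf 0.0 box [-0.1726  0.2498]
grip t12.5 p [0.4745 0.1208 0.0425] w0.0603 F [-0.6  2.6  3.5] gf 37.3 box [-0.1723  0.2498]
lift t14.3 p [0.4739 0.1199 0.2393] w0.0604 F [ 0.4  0.4 -1.4] gf 37.7 box [-0.1727  0.2487]
```

View pics/w3.png

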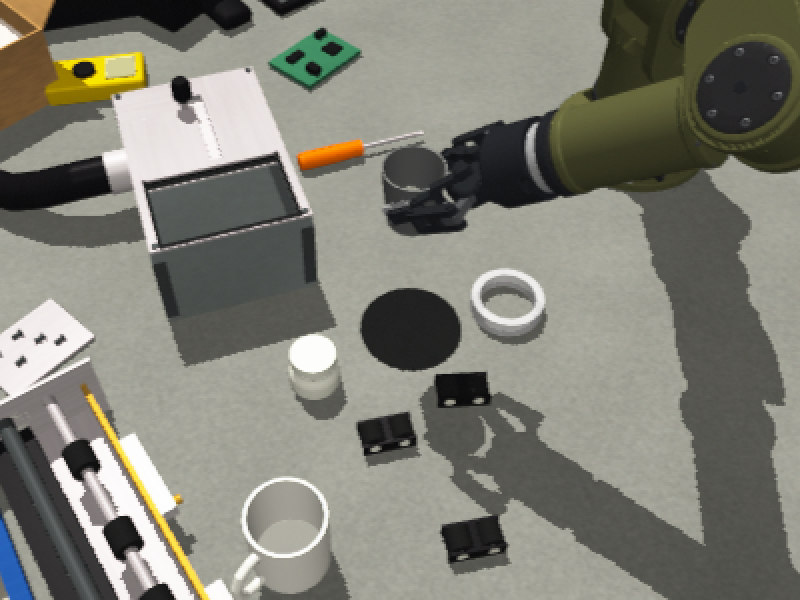

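```bash
python3 - <<'E'
from h import *
arm.move_linear(bw(-.01,.075,.24),rate=.2); st("over")
arm.move_linear(bw(-.01,.075,.20),rate=.15)
q=np.array(arm.get_obs()["q"]); print(q.round(2))
for d in (1.2,2.0,2.6,3.1): q2=q.copy(); q2[6]+=d; arm.set_joints(q2)
st("rolled")
cv2.imwrite("pics/w4a.png",arm.capture("scene")[:,:,::-1])
try: arm.move_linear(bw(.0,.07,.22),rot=tilt(.1,-1.,-3.1),rate=.05)
except arm.Unreachable as e: print(e); arm.reach(bw(.0,.07,.22),tilt(.1,-1.,-3.1))
st("pitched")
q=np.array(arm.get_obs()["q"]);print(q.round(2))
for d in (-.4,.15,-.4,.15): q2=q.copy(); q2[6]+=d; arm.set_joints(q2)
arm.wait(.4)
im=arm.capture("scene")[80:300,150:420][:,:,::-1].repeat(2,0).repeat(2,1); cv2.imwrite("pics/w4.png",im); st()
E
```

```text
over t15.7 p [ 0.5931 -0.0844  0.2399] w0.0603 F [-0.3  0.6 -2.4] gf 37.7 box [-0.0104  0.0766]
[ 0.47  0.22 -0.89  2.07  1.24  1.18 -0.5 ]
rolled t19.1 p [ 0.5931 -0.0852  0.1999] w0.0603 F [-0.7  0.6 -1.1] gf 38.0 box [-0.0102  0.0759]
pitched t19.9 p [ 0.6021 -0.0928  0.2199] w0.0602 F [ 0.  -0.4 -0.2] gf 37.9 box [0.0003 0.0705]
[ 0.17  0.51 -0.72  2.15  1.77  1.71  2.16]
 t22.6 p [ 0.6021 -0.0928  0.2199] w0.0602 F [-0.3 -0.8 -0.7] gf 38.0 box [0.0003 0.0705]
```

View pics/w4.png

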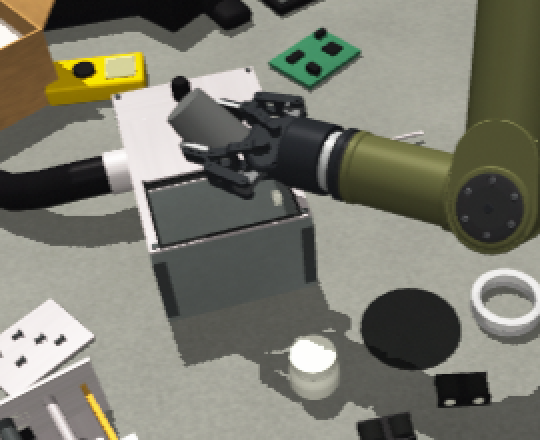

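```bash
python3 - <<'E'
from h import *
arm.reach(bw(-.01,.075,.23),tilt(.65,-1.,0)); st("back")
cv2.imwrite("pics/w5.png",arm.capture("top")[150:330,230:500][:,:,::-1].repeat(2,0).repeat(2,1))
arm.move_linear([.467,.121,.23],rate=.2); o=st()
g=arm.move_linear([.467,.121,.0405],rate=.08,guard=5); st(g)
cv2.imwrite("pics/w6.png",np.hstack([arm.capture("top")[150:300,230:530],arm.capture("scene")[150:300,250:550]])[:,:,::-1])
E
python3 -c "
import cv2,numpy as np
a=cv2.imread('pics/w5.png');b=cv2.imread('pics/w6.png')
cv2.imwrite('pics/w56.png',np.vstack([a,np.zeros((5,540,3),np.uint8),cv2.resize(b,(540,135))]))"
```

```text
back t24.8 p [ 0.5929 -0.0861  0.2298] w0.0603 F [ 0.2 -0.5 -1.4] gf 38.0 box [-0.0102  0.075 ]
 t26.2 p [0.4673 0.1195 0.23  ] w0.0604 F [-0.1  0.6 -1. ] gf 38.0 box [-0.179   0.2468]
True t28.4 p [0.4671 0.121  0.0425] w0.0605 F [-1.   1.7  5.3] gf 37.9 box [-0.1796  0.2483]
```

View pics/w56.png

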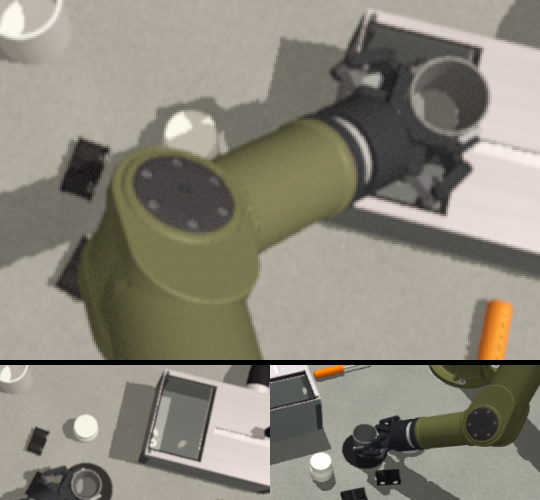

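```bash
cat >> h.py <<'E'
def find(name=None):
    im=arm.capture("top"); hsv=cv2.cvtColor(im,cv2.COLOR_RGB2HSV)
    m=(im.max(2)<62).astype(np.uint8); m[:190]=0; m[330:]=0; m[:,375:]=0; m[:,:90]=0
    if name: cv2.imwrite(name,im[:,:,::-1])
    out=[]
    for c in cv2.findContours(m,cv2.RETR_EXTERNAL,cv2.CHAIN_APPROX_NONE)[0]:
        A=cv2.contourArea(c)
        if not 150<A<900: continue
        b=cv2.boxPoints(cv2.minAreaRect(c)); w=np.array([ray("top",p,.024)[:2] for p in b])
        e=[w[1]-w[0],w[2]-w[1]]; e.sort(key=np.linalg.norm); l=e[1]; y=np.arctan(l[1]/l[0]) if abs(l[0])>1e-6 else np.pi/2
        out.append((w.mean(0),y)); print("blob",A,b.mean(0).round(1),w.mean(0).round(4),"yaw %.3f"%y,np.linalg.norm(e,axis=1).round(4))
    return out
E
python3 - <<'E'
from h import *
arm.ungrasp(); arm.wait(.2); p=np.array(arm.get_obs()["eef_pos"])
h,a=-1.0,.65; z=np.array([np.cos(a)*np.cos(h),np.cos(a)*np.sin(h),-np.sin(a)])
arm.move_linear(p-.13*z,rate=.15); arm.reach(bw(.0,.088,.28),dn(BY)); st()
find("pics/t7.png")
im=cv2.imread("pics/t7.png"); cv2.imwrite("pics/t7c.png",cv2.resize(im[140:340,170:440],None,fx=2.8,fy=2.8,interpolation=cv2.INTER_CUBIC))
E
```

```text
t31.6 p [ 0.6055 -0.0728  0.2784] w0.0854 F [ 0.8 -0.7  0.2] gf 0.0 box [-0.001   0.0907]
blob 330.5 [271.1 284.1] [0.4651 0.2337] yaw -0.468 [0.0312 0.0547]
blob 337.0 [200.8 237.4] [0.559  0.3846] yaw -0.352 [0.0348 0.0567]
blob 334.0 [271.7 234.2] [0.5693 0.2368] yaw -0.321 [0.0325 0.0572]
```

View pics/t7c.png

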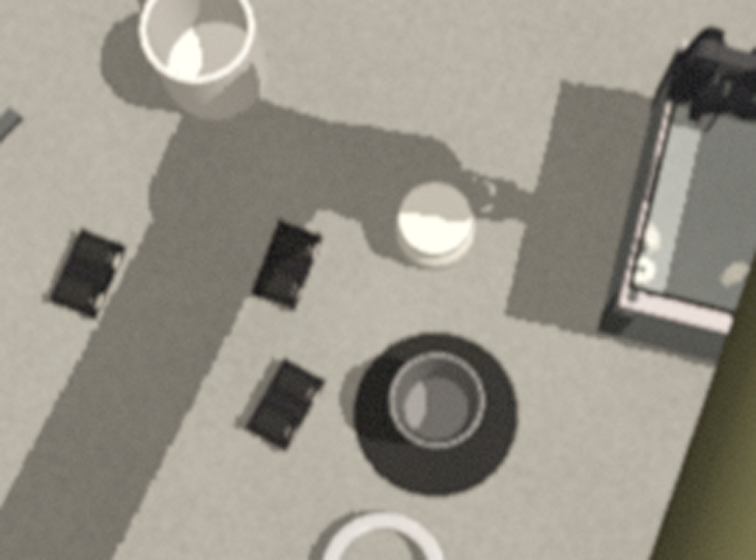

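```bash
cat >> h.py <<'E'
def fetch(c,yaw,dx):
    arm.reach([c[0],c[1],.16],dn(yaw)); arm.move_linear([c[0],c[1],.024],rate=.15,guard=10)
    arm.gripper_close(40); arm.move_linear([c[0],c[1],.24],rate=.2); o=st("held")
    if o["width"]<.02: arm.ungrasp(); return False
    arm.reach(bw(dx,.09,.24),dn(BY)); arm.move_linear(bw(dx,.09,.165),rate=.15); arm.ungrasp(); arm.wait(.2)
    arm.move_linear(bw(dx,.09,.28),rate=.25); return True
E
python3 - <<'E'
from h import *
for i,dx in enumerate((.045,-.045,0)):
    b=find()
    if not b: break
    b.sort(key=lambda t:t[0][1])
    if not fetch(*b[0],dx): break
find("pics/t8.png"); st()
im=cv2.imread("pics/t8.png"); cv2.imwrite("pics/t8c.png",cv2.resize(im[140:340,170:440],None,fx=2.8,fy=2.8,interpolation=cv2.INTER_CUBIC))
E
```

```text
blob 327.5 [271.1 284.1] [0.4651 0.2337] yaw -0.468 [0.0312 0.0547]
blob 338.0 [200.8 237.4] [0.559  0.3846] yaw -0.352 [0.0348 0.0567]
blob 335.0 [271.6 234.1] [0.5695 0.237 ] yaw -0.321 [0.032  0.0576]
held t35.8 p [0.4644 0.2334 0.2388] w0.0332 F [ 1.   0.4 -0.6] gf 40.9 box [-0.2076  0.3571]
blob 368.0 [201.1 237.3] [0.5593 0.384 ] yaw -0.346 [0.036  0.0576]
blob 329.5 [271.6 234.4] [0.5689 0.2371] yaw -0.275 [0.0334 0.0554]
held t43.4 p [0.5681 0.237  0.2387] w0.0334 F [-0.8 -0.3 -0.8] gf 39.4 box [-0.1073  0.3841]
blob 339.5 [200.8 237.4] [0.559  0.3846] yaw -0.352 [0.0348 0.0554]
held t51.1 p [0.5583 0.3845 0.2385] w0.0330 F [ 0.1 -0.6 -1.3] gf 41.6 box [-0.1503  0.5255]
 t54.9 p [ 0.6057 -0.0735  0.2792] w0.0855 F [-1.  -0.5 -0.7] gf 0.0 box [-0.0005  0.0901]
```

View pics/t8c.png

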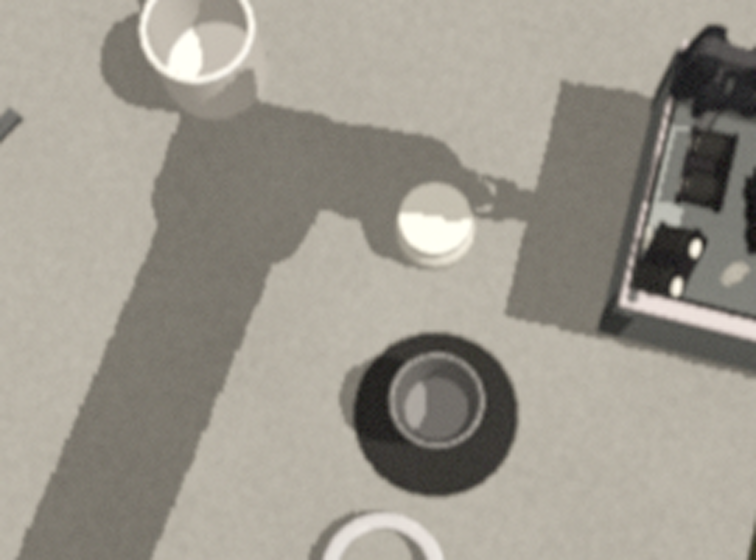

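```bash
python3 - <<'E'
from h import *
arm.reach(bw(.0073,-.0895,.27),dn(BY)); arm.move_linear(bw(.0073,-.0895,.162),rate=.15,guard=15); arm.gripper_close(40); st("grip")
x,y=.0073,-.0895
g=arm.move_linear(bw(x,-.108,.162),rate=.04,guard=14); o=st(g)
y2=wb(o["eef_pos"])[1]
g=arm.move_linear(bw(x,y2-.0015,.162),rate=.03); st("back")
g=arm.move_linear(bw(-.0115,y2-.0015,.162),rate=.04,guard=12); o=st(g)
E
```

```text
grip t57.1 p [ 0.5732 -0.2495  0.1625] w0.0238 F [-0.2  2.5  4.4] gf 39.1 box [ 0.0075 -0.0887]
False t57.7 p [ 0.5701 -0.263   0.1625] w0.0238 F [-1.4 12.4  9.3] gf 40.1 box [ 0.0076 -0.1026]
back t58.0 p [ 0.5706 -0.2607  0.1625] w0.0234 F [-1.5  8.7  7.3] gf 39.8 box [ 0.0075 -0.1002]
False t58.6 p [ 0.5531 -0.2567  0.1625] w0.0238 F [2.2 7.2 6. ] gf 39.6 box [-0.0104 -0.1003]
```

Crossed back into the straight slot; now guide it shut.

```bash
python3 - <<'E'
from h import *
arm.move_linear(bw(-.0106,.0,.162),rate=.08,guard=20); st("mid")
arm.move_linear(bw(-.0106,.0135,.162),rate=.05,guard=12); st("shut")
arm.ungrasp(); arm.wait(.3); p=arm.get_obs()["eef_pos"]; arm.move_linear([p[0],p[1],.28],rate=.2)
arm.reach([.288,-.583,.27],dn(.46)); arm.wait(.5); st()
im=np.array(arm.capture("top"))[:,:,::-1]; cv2.imwrite("pics/t9.png",cv2.resize(im[140:340,170:570],None,fx=2,fy=2,interpolation=cv2.INTER_CUBIC))
E
```

```text
mid t60.0 p [ 0.5764 -0.1583  0.1625] w0.0241 F [2.  3.8 6.1] gf 39.5 box [-0.01    0.0008]
shut t60.5 p [ 0.579  -0.1465  0.1625] w0.0237 F [ 0.8 -0.2  5.7] gf 39.9 box [-0.0101  0.013 ]
 t64.5 p [ 0.2881 -0.583   0.27  ] w0.0851 F [-0.   0.8  1.2] gf 0.0 box [-0.1948 -0.478 ]
```

View pics/t9.png

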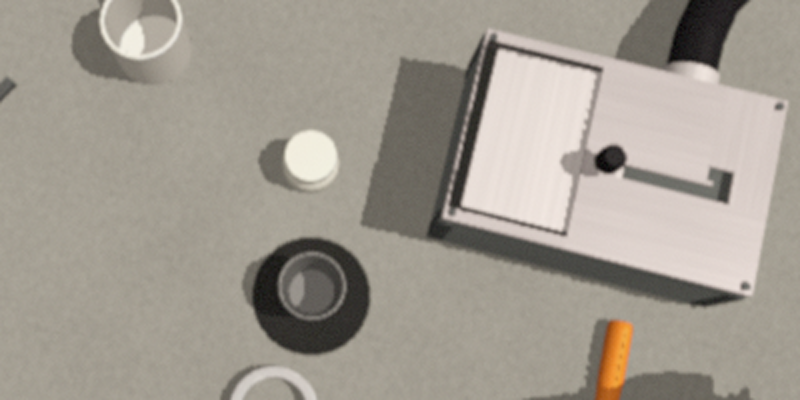

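The hatch is shut with the knob at (610,158), the cup stands empty on its mat at (312,286), and the bench is clear of modules and gears.

```bash
python3 -c "
from bench import arm
print(arm.close_job())"
```

```text
the job is handed in; nothing more can be done
None
```

The job is handed in at about 65 s: the gears were tipped out and all three modules put in the box, the hatch is shut, and the empty cup stands on its mat. The last picture confirms the shut hatch, the cup and a bench clear of gears and modules; I got no verdict back from the hand-in.

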